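# Seat the optics desiccant canister in its holding channel and screw its captive cap home

## Task

The cap of the desiccant canister was left loose. Set the canister down, without dropping or tipping it, between the two blue rails of the holding channel so that it lies flat on the channel floor, about centred along the rails (either way round), and let go of it completely; only then take it by its orange cap and turn the cap clockwise until it is fully home, its white stripe meeting the white mark beside the handle. Finish with the canister lying in the channel, and leave the other things on the bench where they are.

Things in the scene. Friction and masses are not known exactly. Their poses are not given: they have to be found in the camera images.
- canister: Loose grey-blue desiccant canister with green side panels, box-shaped body 170 (x) by 60 (y) by 45 (z) mm, about 0.45 kg (0.35 to 0.6 kg), balanced roughly below its handle. Origin at the centre of its underside, z up, x along its length from the handle end to the cap end.
- canister_center (a point): Centre of the canister's box-shaped body, half-way up (22.5 mm above its underside); axes as the canister's.
- canister_handle (a point): Middle of the black bar handle on the canister: bar 60 mm long along the canister's x, 14 mm thick along y, 26 mm high, on two feet, 14 mm clear above the flat top (bar top 40 mm above it). This point is 30 mm from the canister centre towards -x, 27 mm above the flat top (72 mm above the underside).
- cap_center (a point): Point on the axis of the orange ribbed round screw cap, 22 mm above the flat top (67 mm above the underside), 55 mm from the canister centre towards +x; axes are the canister's and do not turn with the cap. Cap 46 mm in diameter, from 4 to 40 mm above the flat top. The near end of the handle bar is 55 mm from the axis.
- cap (a joint): Turn of the captive cap, rad: 0 = screwed home at a hard stop (its white stripe points along the white mark at the handle); grows anticlockwise from above (unscrewing); starts at 1.0 to 2.0, stop at 2.6. It turns in place without rising, friction about 0.12 N m, and stays where left. That friction can swing an unheld canister round; one grasp may not turn it all the way.
- channel: Fixed holding channel: aluminium base plate 160 (x) by 110 (y) by 8 (z) mm with two blue rails along x, each 130 mm long, 12 mm thick, 24 mm high above the plate, 70 mm apart (5 mm of room each side of the canister), open at both ends. Origin: centre of its underside, z up, x along the rails. The canister lies in it with its length along the rails, its underside 8 mm above the bench.
- eyecup: Bystander: black rubber eyecup, 56 mm wide at the top, 34 mm high; origin under its centre. Leave it.
- field_lens: Bystander: glass field lens in a black ring, 62 mm wide, 12 mm high; origin under its centre. Leave it.
- camera_adapter: Bystander: tan plastic camera adapter standing upright, 56 mm wide, 78 mm high; origin under its centre. Leave it.
- coverslip_rack: Bystander: steel coverslip rack, 110 by 50 by 39 mm; origin under its centre. Leave it.
- trinocular_head: Bystander: chrome trinocular head, about 100 mm wide and 160 mm high; origin under its centre. Leave it.
There are look-alikes about, which are no part of the job. Of the things shaped like the canister, the grey one is meant. Leave any turquoise look-alike of the channel alone.

How it is judged:
On the way, in this order (a step that is already met when the one before it is completed fails the run):
1. the canister lies in the channel, let go of, its cap still loose (x of canister_center in the frame of channel between -0.035 and 0.035 m and y of canister_center in the frame of channel between -0.009 and 0.009 m and z of canister_center in the frame of channel between 0.024 and 0.036 m and angle between canister_center's own z axis and vertical below 0.08 rad and angle between the x axis of canister_center and the x axis of channel, either way round below 0.16 rad and contact force between the fingers and canister below 0.1 N and linear speed of canister below 0.03 m/s), for 0.3 s.
2. the cap is screwed home while the canister stays in the channel (x of canister_center in the frame of channel between -0.035 and 0.035 m and y of canister_center in the frame of channel between -0.009 and 0.009 m and z of canister_center in the frame of channel between 0.024 and 0.036 m and angle between canister_center's own z axis and vertical below 0.08 rad and angle between the x axis of canister_center and the x axis of channel, either way round below 0.16 rad and value of joint cap below 0.12 rad), for 0.2 s.
At the end, for the whole second after the job is handed in: Canister flat between the rails on the channel floor (centre within 35 mm along and 9 mm across, 24 to 36 mm above the bench, tilt under 0.08 rad, within 0.16 rad of the rails), released, at rest; cap within 0.12 rad of fully home (all of step 2 and linear speed of canister below 0.03 m/s and contact force between the fingers and canister below 0.1 N); the robot touches nothing.
It fails at once if the canister is tipped by more than 0.6 rad (angle between canister_center's own z axis and vertical above 0.6 rad).
It fails at once if the canister is dropped (falls faster than 0.6 m/s out of the fingers) (linear speed of canister above 0.6 m/s and contact force between the fingers and canister below 0.1 N).
It fails at once if a bystander is moved by more than 30 mm (distance of any of eyecup, field_lens, camera_adapter, coverslip_rack, trinocular_head from where it was at the start of the episode above 0.03 m).
It also fails if it takes over 64 s, if anything falls off the work surface, if the arm or the gripper's body presses on something with over 40 N, if the wrist force passes 120 N, or if a joint passes its speed limit or range.

## Robot

A 7-joint arm with a two-finger parallel gripper is mounted at the origin on the work surface. World frame = base frame: x ahead of the robot, y to its left, z up, the work surface at z = 0. Lengths are in m, angles in rad, forces in N, time in s.
With the tool pointing down it reaches from about 0.4 to 0.85 m from the base axis. Payload 10.4 kg.
Tool frame: the origin (TCP) lies midway between the tips of the shut fingers; the grasp point (between the pads) lies 19 mm behind it; z points along the fingers, y is the direction in which the jaws open and shut (so a half turn about z gives the same grasp; the last joint's range is limited). The gripper opens to 85 mm and grips with 20 to 120 N. Pads are 22 mm wide; open, the fingers measure 114 mm over their backs; the gripper's body (76 mm by 85 mm) begins 54 mm behind the grasp point. The pads swing forward as they close: fully open they stand 13 mm farther back than shut.
Start: joints at [-0.023, 0.332, -0.065, 1.46, 0.022, 1.35, -0.088], TCP at [0.625, 0, 0.231] pointing down, gripper open.
Joint ranges: [-2.6, 2.6], [-0.5, 2.12], [-1.47, 1.34], [0.16, 2.42], [-1.27, 4.41], [0.06, 2.06], [-2.6, 2.6]. Speed limits (rad/s): [2.22, 2.22, 2.79, 2.79, 3.14, 3.14, 3.14].

## Interface

Orientations are given as a unit quaternion [x, y, z, w].
In Python, from workcell import manip, viewer gives the robot as it stands.
- The arm moves only by the tool move_arm, never from a script. Its argument "deltas" is a list of rows, each a list of 7 numbers: the shift along the tool's x, y, z in m, then the turn, a rotation vector about the tool's x, y, z in degrees, then the opening, from -1 (shut) to 1 (fully open). In form: [[dx, dy, dz, wx, wy, wz, gripper], ...]. A call has 1 to 10 rows; each row shifts and turns the commanded pose from where the row before left it, along the tool's axes as they then stand; what a row does not reach is not made up. A row lasts 1/8 s, in which the tool goes at most 62.5 mm and 10.7 degrees, less where a joint would pass 70% of its speed; a pose out of reach is approached as far as the arm can. A call with a gripper value outside its range is refused whole. The fingers move at their own pace and stop on an object; "force" is the grip in N (left out, the last holds). Time passes only in rows, so rows that do not move let the fingers close. It gives the time, the measured TCP pose, the force and the opening at its end, in the units of the state.
- manip.get_obs(): the state, without advancing time (a new reading comes with each control period).
- viewer.camera(name): name is "scene" or "side" or "wrist"; returns (picture, depth): 400x640x3 uint8, red, green, blue; 400x640 float32, m along the optical axis (not along the pixel's ray), 0 where there is no reading.
- viewer.calibration(name): a dict with "fx", "fy", "cx", "cy" (pixels), "R" (3x3) and "t" (3): a world point X has camera coordinates R X + t; the wrist camera has in their place "T_tool_cam" (4x4, takes a point from camera to tool coordinates, whose origin is the TCP and whose axes are the flange's). Camera axes: x right, y down, z forward; pixel columns grow to the right and rows downward; lengths in m; the calibration is good to about 2 mm. The wrist camera is an equidistant fisheye: a pixel r from the principal point sees the ray r / f radians off the axis. A picture is of the moment at which its call begins: read the wrist's pose just before it. calibration takes no time and is no camera call.
- manip.hand_in(): hands the job in, once; it reports no verdict.
The state is a dict: "clock": time; "joint_pos": joint angles; "joint_velocities": joint speeds; "tau": joint torques, N m; "position": TCP position; "ee_rot": TCP orientation; "ft_force": force on the tool from outside, world axes, zero at the start; "torque": the same for the moment, N m; "grip_width": opening from 0.0 (shut) to 1.0 (fully open).
Only numpy, scipy, OpenCV 4.12 (cv2) and the standard library are available. Lean on these libraries where they do the work, as an engineer would, in place of code of your own. Each camera call takes 0.05 s, during which the arm holds its last target.

## Working session

There is one attempt and no reset: what is moved stays moved. The work goes in short steps, Python scripts to look and compute and a tool call to move; the robot and the scene stay as the last step left them, time stands still between calls to the robot, and variables do not carry over. Pictures are saved under pics/ and viewed, and the job is handed in when it is done.

Besides the shell and the picture viewer there is one more tool, called after ">>>" as a command line: name --pt "numbers of a row" for each row, then --argument value for the rest. move_arm: Moves the arm, as the interface text tells. Its arguments: {"type":"object","properties":{"deltas":{"type":"array"},"force":{"type":"number"}},"required":["deltas"]}

```bash
mkdir -p pics; ls; python3 - <<'E'
from workcell import manip, viewer
import cv2, numpy as np
o=manip.get_obs(); print(o)
for n in ["scene","side","wrist"]:
    im,d=viewer.camera(n); cv2.imwrite(f"pics/{n}0.png",im[:,:,::-1]); np.save(f"pics/{n}0.npy",d)
    print(n,{k:np.round(np.array(v),4).tolist() for k,v in viewer.calibration(n).items()})
E
```

```text
pics
{'clock': 0.0, 'joint_pos': array([-0.02259439,  0.33287926, -0.06474717,  1.46098552,  0.02159476,
        1.34989533, -0.08850165]), 'joint_velocities': array([-4.87398601e-05, -1.82341635e-04, -9.17567818e-04, -6.65109975e-05,
       -4.03094320e-04,  2.39010103e-04, -2.38775776e-05]), 'tau': array([ 4.98105128e-04, -6.25449800e+01,  4.97091911e-02, -3.91610491e+01,
        1.63588714e-02,  9.83294769e-03, -6.01235030e-06]), 'position': array([6.24604362e-01, 1.99181975e-05, 2.30490333e-01]), 'ee_rot': array([ 7.07086047e-01,  7.07127132e-01, -5.37516628e-04, -5.02678155e-04]), 'ft_force': array([-0.00861344,  0.02052303, -0.21541603]), 'torque': array([ 0.00618329, -0.02733938,  0.00261174]), 'grip_width': 0.9984464337951685}
scene {'fx': 405.3153, 'fy': 405.3153, 'cx': 317.6083, 'cy': 200.3362, 'R': [[-0.1865, 0.9823, -0.0199], [0.7227, 0.1234, -0.6801], [-0.6655, -0.1412, -0.7329]], 't': [0.0186, -0.3564, 1.3773]}
side {'fx': 364.8432, 'fy': 364.8432, 'cx': 319.1442, 'cy': 197.215, 'R': [[-0.9448, -0.3269, -0.0221], [-0.1818, 0.5791, -0.7947], [0.2726, -0.7468, -0.6066]], 't': [0.5548, 0.1073, 0.805]}
wrist {'fx': 309.7069, 'fy': 309.7069, 'cx': 324.5972, 'cy': 204.1457, 'T_tool_cam': [[0.0005, -0.9659, -0.2591, 0.065], [1.0, 0.0002, 0.0011, -0.0006], [-0.001, -0.2591, 0.9659, -0.1427], [0.0, 0.0, 0.0, 1.0]]}
```

View pics/scene0.png

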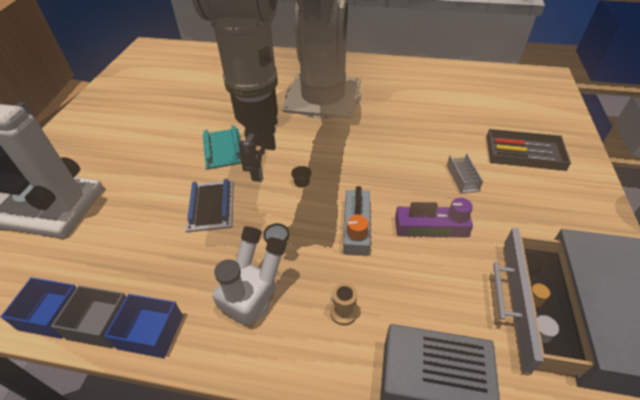

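View pics/side0.png

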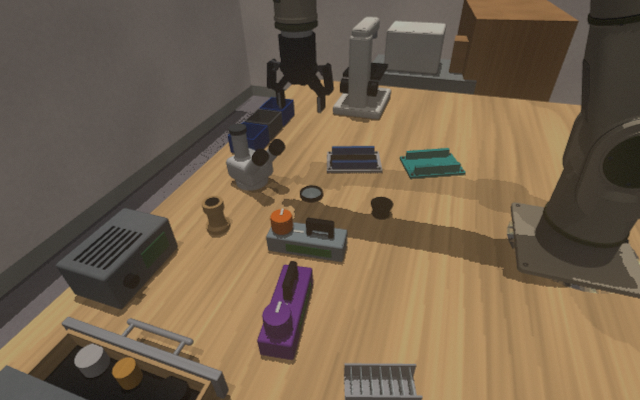

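View pics/wrist0.png

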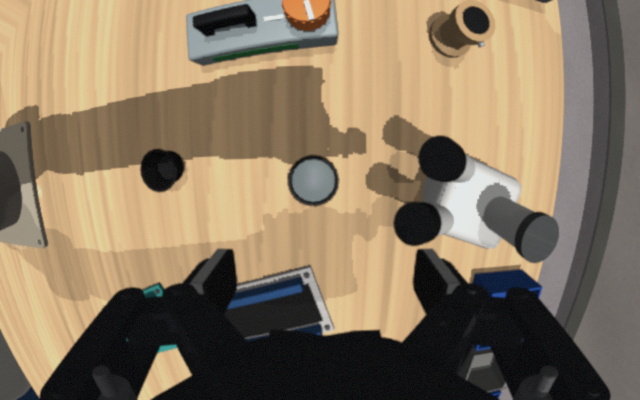

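```bash
cat > h.py <<'E'
import cv2, numpy as np
from workcell import manip, viewer
from scipy.spatial.transform import Rotation as Ro
def ray(n,u,v):
    c=viewer.calibration(n); x=(u-c['cx'])/c['fx']; y=(v-c['cy'])/c['fy']
    if n=='wrist':
        th=np.hypot(x,y); s=np.sin(th)/th if th>1e-9 else 1
        return np.array([x*s,y*s,np.cos(th)])
    return np.array([x,y,1.])
def frame(n,o=None):
    c=viewer.calibration(n)
    if n=='wrist':
        T=np.array(c['T_tool_cam']); R=Ro.from_quat(o['ee_rot']).as_matrix()
        return R@T[:3,:3], R@T[:3,3]+np.array(o['position'])
    R=np.array(c['R']); return R.T, -R.T@np.array(c['t'])
def atz(n,u,v,z,o=None):   # intersect with plane z
    A,p=frame(n,o); d=A@ray(n,u,v); return p+d*(z-p[2])/d[2]
def atd(n,u,v,D,o=None):
    A,p=frame(n,o); r=ray(n,u,v); return p+A@(r/r[2]*D[v,u])
def proj(n,X,o=None):
    A,p=frame(n,o); q=A.T@(np.asarray(X)-p); c=viewer.calibration(n)
    if n=='wrist':
        h=np.hypot(q[0],q[1]); th=np.arctan2(h,q[2]); f=th/h if h>0 else 0
        return c['cx']+c['fx']*q[0]*f, c['cy']+c['fy']*q[1]*f
    return c['cx']+c['fx']*q[0]/q[2], c['cy']+c['fy']*q[1]/q[2]
def crop(im,x0,y0,x1,y1,k,fn): cv2.imwrite(fn,cv2.resize(im[y0:y1,x0:x1],None,fx=k,fy=k,interpolation=cv2.INTER_CUBIC))
E
python3 - <<'E'
from h import *
for n,b,k in [("scene",(180,120,380,270),4),("side",(250,130,480,270),3),("wrist",(180,0,350,80),4)]:
    crop(cv2.imread(f"pics/{n}0.png"),*b,k,f"pics/{n}0c.png")
E
```

```text
(no output)
```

View pics/scene0c.png

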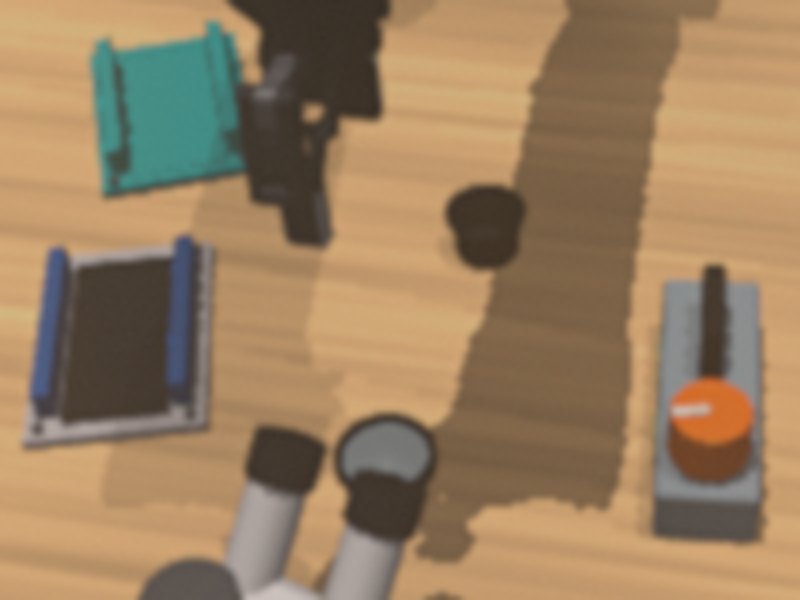

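View pics/side0c.png

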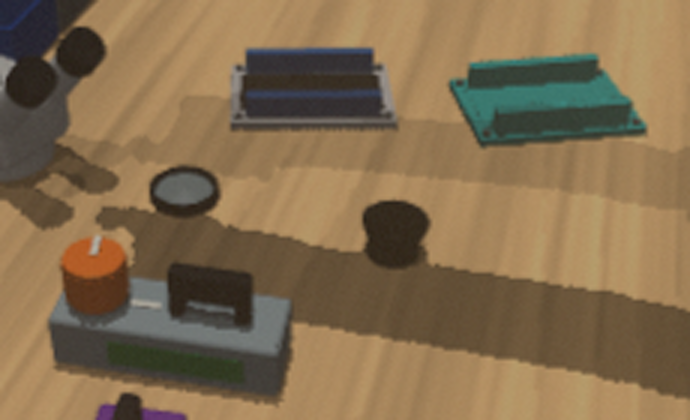

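View pics/wrist0c.png

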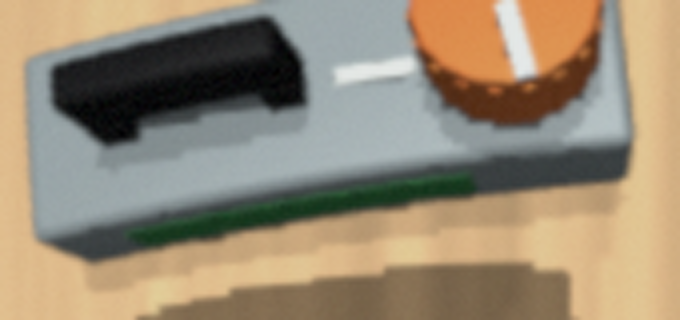

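```bash
python3 - <<'E'
from h import *
np.set_printoptions(precision=4,suppress=True)
def s(u,v): return 180+u/4,120+v/4
def d(u,v): return 250+u/3,130+v/3
def w(u,v): return 180+u/4,v/4
o=dict(position=[.6246,0,.2305],ee_rot=[.707086,.707127,-.0005375,-.0005027])
def show(t,n,f,pts,z):
    for p in pts: print(t,n,p,atz(n,*f(*p),z,o)[:2])
show('can',"scene",s,[(666,283),(758,283),(760,500),(655,500)],.045)
show('can',"side",d,[(135,280),(292,297),(275,357),(52,320)],.045)
show('can',"wrist",w,[(30,60),(38,237),(630,143)],.045)
show('handle',"scene",s,[(713,266),(712,368)],.085)
show('handle',"side",d,[(175,265),(252,272)],.085)
show('handle',"wrist",w,[(55,75),(265,20)],.085)
show('cap',"scene",s,[(711,411)],.085)
show('cap',"side",d,[(96,258)],.085)
show('chan',"scene",s,[(27,443),(207,428),(212,245)],.008)
show('chan',"side",d,[(232,128),(397,127),(383,68),(235,66)],.008)
show('rail',"scene",s,[(58,248),(42,402),(184,236),(177,388)],.032)
show('rail',"side",d,[(248,50),(372,50),(248,92),(382,92)],.032)
show('chanw',"wrist",lambda u,v:(u,v),[(312,266),(332,330)],.008)
D=np.load('pics/scene0.npy')
for p in [(711,411),(712,300),(690,400),(120,330),(184,300)]:
  u,v=map(int,s(*p)); print(p,atd('scene',u,v,D))
E
```

```text
can scene (666, 283) [0.4776 0.1457]
can scene (758, 283) [0.4681 0.2018]
can scene (760, 500) [0.6339 0.2197]
can scene (655, 500) [0.6438 0.1628]
can side (135, 280) [0.5874 0.1619]
can side (292, 297) [0.4709 0.1445]
can side (275, 357) [0.4657 0.2067]
can side (52, 320) [0.6279 0.2202]
can wrist (30, 60) [0.4683 0.1992]
can wrist (38, 237) [0.4736 0.1439]
can wrist (630, 143) [0.6376 0.1601]
handle scene (713, 266) [0.4979 0.1752]
handle scene (712, 368) [0.5776 0.1842]
handle side (175, 265) [0.5471 0.18  ]
handle side (252, 272) [0.4934 0.1708]
handle wrist (55, 75) [0.4947 0.1773]
handle wrist (265, 20) [0.5491 0.1847]
cap scene (711, 411) [0.6087 0.1874]
cap side (96, 258) [0.6032 0.1898]
chan scene (27, 443) [ 0.6394 -0.2184]
chan scene (207, 428) [ 0.6096 -0.1148]
chan scene (212, 245) [ 0.4575 -0.1635]
chan side (232, 128) [ 0.5994 -0.1073]
chan side (397, 127) [ 0.4503 -0.1552]
chan side (383, 68) [ 0.4856 -0.2592]
chan side (235, 66) [ 0.6325 -0.2187]
rail scene (58, 248) [ 0.4998 -0.2501]
rail scene (42, 402) [ 0.6254 -0.2083]
rail scene (184, 236) [ 0.4753 -0.1724]
rail scene (177, 388) [ 0.6011 -0.1322]
rail side (248, 50) [ 0.6169 -0.214 ]
rail side (372, 50) [ 0.4968 -0.2504]
rail side (248, 92) [ 0.5927 -0.1367]
rail side (382, 92) [ 0.4705 -0.1741]
chanw wrist (312, 266) [ 0.6077 -0.1169]
chanw wrist (332, 330) [ 0.635  -0.2235]
(711, 411) [0.6052 0.1855 0.0831]
(712, 300) [0.5281 0.1781 0.0876]
(690, 400) [0.6018 0.174  0.0835]
(120, 330) [ 0.539  -0.198   0.0066]
(184, 300) [ 0.5301 -0.1531  0.0313]
```

>>> move_arm --pt "-0.06 -0.015 0 0 0 0 1" --pt "-0.06 -0.015 0 0 0 0 1" --pt "-0.06 -0.02 0 0 0 0 1" --pt "-0.05 -0.02 0 0 0 0 1" --pt "0 0 0 0 0 0 1" --pt "0 0 0 0 0 0 1"

```text
clock: 0.9
position: [0.5554, -0.2287, 0.2311]
ee_rot: [0.707, 0.707, 0.0, -0.0]
ft_force: [-0.1, 0.6, -0.2]
grip_width: 0.997
```

```bash
python3 - <<'E'
from h import *
import pickle
np.set_printoptions(precision=4,suppress=True)
o=manip.get_obs(); print(o['clock'],o['position'],o['joint_velocities'].max())
im,d=viewer.camera('wrist'); cv2.imwrite('pics/w1.png',im[:,:,::-1]); pickle.dump((o,d),open('w1.pkl','wb'))
D=np.load('pics/scene0.npy')
for u,v in [(251,234),(248,240),(277,234),(275,243),(228,268)]: print(u,v,atd('scene',u,v,D))
E
```

```text
0.9 [ 0.5554 -0.2287  0.2311] 0.001268222985861857
251 234 [ 0.7189 -0.0131  0.1401]
248 240 [ 0.7259 -0.0188  0.1285]
277 234 [0.6147 0.0002 0.0121]
275 243 [0.7311 0.0388 0.1387]
228 268 [ 0.8128 -0.0245  0.1574]
```

View pics/w1.png

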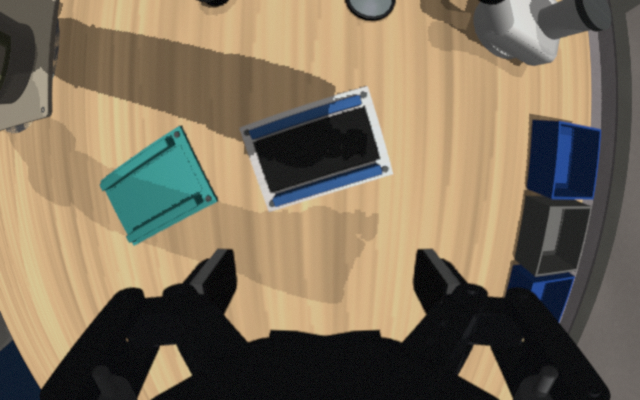

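```bash
python3 - <<'E'
from h import *
crop(cv2.imread('pics/w1.png'),230,70,410,220,4,'pics/w1c.png')
E
```

```text
(no output)
```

View pics/w1c.png

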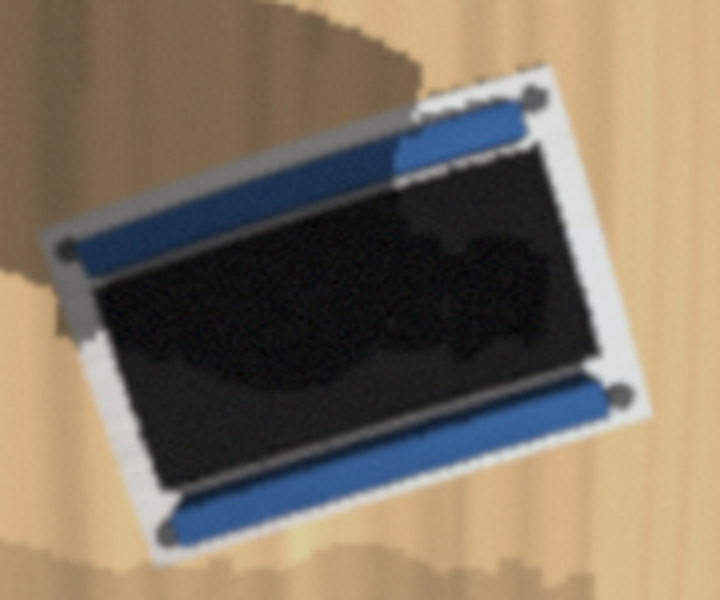

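```bash
python3 - <<'E'
from h import *
import pickle
from scipy.optimize import least_squares
np.set_printoptions(precision=4,suppress=True)
o,D=pickle.load(open('w1.pkl','rb'))
def fit(obs,x0):
    def r(p):
        c,s=np.cos(p[2]),np.sin(p[2]); e=[]
        for n,u,v,X in obs:
            W=[p[0]+c*X[0]-s*X[1],p[1]+s*X[0]+c*X[1],X[2]]
            q=proj(n,W,o if n=='wrist' else None); e+= [q[0]-u,q[1]-v]
        return np.array(e)
    R=least_squares(r,x0,loss='soft_l1'); return R.x, r(R.x)
w=lambda u,v:(230+u/4,70+v/4)
P=[((40,232),(-80,55)),((548,66),(80,55)),((652,415),(80,-55)),((158,566),(-80,-55))]
ob=[('wrist',*w(*p),(x/1e3,y/1e3,.008)) for p,(x,y) in P]
print(fit(ob,[.546,-.19,.3]))
d=lambda u,v:(250+u/3,130+v/3)
s=lambda u,v:(180+u/4,120+v/4)
ob2=[('side',*d(*p),(x/1e3,y/1e3,.008)) for p,(x,y) in [((232,128),(80,55)),((397,127),(-80,55)),((383,68),(-80,-55)),((235,66),(80,-55))]]
ob2+=[('scene',*s(*p),(x/1e3,y/1e3,.008)) for p,(x,y) in [((27,443),(80,-55)),((207,428),(80,55)),((212,245),(-80,55))]]
print(fit(ob2,[.546,-.19,.3]))
# canister
o=dict(position=[.6246,0,.2305],ee_rot=[.707086,.707127,-.0005375,-.0005027])
w0=lambda u,v:(180+u/4,v/4)
k=[('scene',*s(*p),(x/1e3,y/1e3,.045)) for p,(x,y) in [((666,283),(-85,-30)),((758,283),(-85,30)),((760,500),(85,30)),((655,500),(85,-30))]]
k+=[('side',*d(*p),(x/1e3,y/1e3,.045)) for p,(x,y) in [((292,297),(-85,-30)),((275,357),(-85,30)),((52,320),(85,30))]]
k+=[('wrist',*w0(*p),(x/1e3,y/1e3,.045)) for p,(x,y) in [((30,60),(-85,30)),((38,237),(-85,-30)),((630,143),(85,-30))]]
print(fit(k,[.55,.18,.1]))
for n in ('scene','side','wrist'): print(n, fit([a for a in k if a[0]==n],[.55,.18,.1])[0])
E
```

```text
(array([ 0.5458, -0.1954,  0.3075]), array([-0.6844, -0.0798,  0.6304, -0.5208,  0.3282,  0.1015, -0.324 ,
        0.6118]))
(array([ 0.5457, -0.1907,  0.3017]), array([-1.3212, -1.6595, -0.437 , -1.3965,  0.5005, -1.2243, -1.7409,
       -0.3874, -0.2179, -0.3603,  0.6882, -1.2099,  1.131 , -1.1074]))
(array([0.5538, 0.1819, 0.1009]), array([-0.5723, -1.6505,  0.6443, -0.4895,  0.225 ,  0.5604, -0.8538,
       -1.0221, -0.4351, -0.4163,  0.2459, -1.2092, -3.1194, -0.686 ,
       -1.4729, -2.7625, -1.0736,  0.5533,  3.568 , -0.4063]))
scene [0.5556 0.1823 0.1097]
side [0.5518 0.1833 0.0919]
wrist [0.5543 0.1813 0.1021]
```

>>> move_arm --pt "0.058 -0.005 0 0 0 0 1" --pt "0.058 -0.005 0 0 0 0 1" --pt "0.058 -0.005 0 0 0 0 1" --pt "0.058 -0.004 0 0 0 0 1" --pt "0.058 -0.004 0 0 0 0 1" --pt "0.058 -0.004 0 0 0 0 1" --pt "0.06 -0.004 0 0 0 0 1" --pt "0 0 0 0 0 10.5 1" --pt "0 0 0 0 0 10.5 1" --pt "0 0 0 0 0 10.5 1"

```text
clock: 2.2
position: [0.5236, 0.1806, 0.2312]
ee_rot: [0.873, 0.487, -0.0, -0.0]
ft_force: [-0.2, 0.6, 0.0]
grip_width: 1.0
```

>>> move_arm --pt "0 0 0 0 0 10.5 1" --pt "0 0 0 0 0 10.5 1" --pt "0 0 0 0 0 10.5 1" --pt "0 0 0 0 0 10.5 1" --pt "0 0 0 0 0 10.2 1" --pt "0 0 0 0 0 0 1" --pt "0 0 0 0 0 0 1"

```text
clock: 3.08
position: [0.5239, 0.1796, 0.2313]
ee_rot: [0.998, 0.058, -0.0, -0.0]
ft_force: [0.6, -0.1, 0.1]
grip_width: 1.0
```

```bash
cat >> h.py <<'E'
import pickle
def look(tag,n='wrist'):
    o=manip.get_obs(); im,d=viewer.camera(n); cv2.imwrite(f'pics/{tag}.png',im[:,:,::-1]); pickle.dump((o,d),open(f'{tag}.pkl','wb'))
    e=Ro.from_quat(o['ee_rot']).as_matrix()
    print(round(o['clock'],2),np.round(o['position'],4),'yaw toolx deg',round(np.degrees(np.arctan2(e[1,0],e[0,0])),2),'tilt',np.round(e[:,2],4),'j7',round(o['joint_pos'][6],3),'F',np.round(o['ft_force'],1),'g',round(o['grip_width'],3)); return o
E
python3 -c "
from h import *
look('w2')"
```

```text
3.08 [0.5239 0.1796 0.2313] yaw toolx deg 6.62 tilt [-0.e+00  1.e-04 -1.e+00] j7 -1.885 F [ 0.6 -0.1  0.1] g 1.0
```

View pics/w2.png

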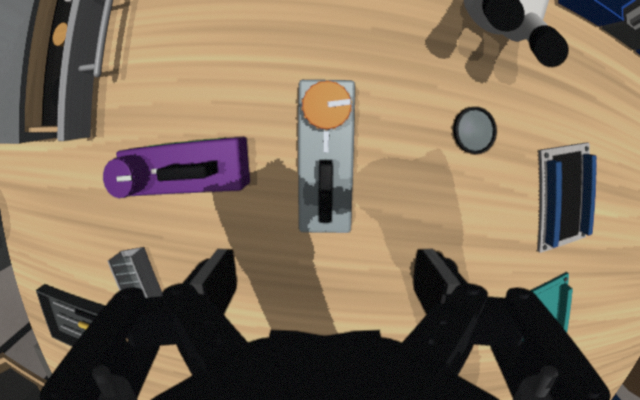

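```bash
python3 - <<'E'
from h import *
crop(cv2.imread('pics/w2.png'),280,70,375,240,3.5,'pics/w2c.png')
E
```

```text
(no output)
```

View pics/w2c.png

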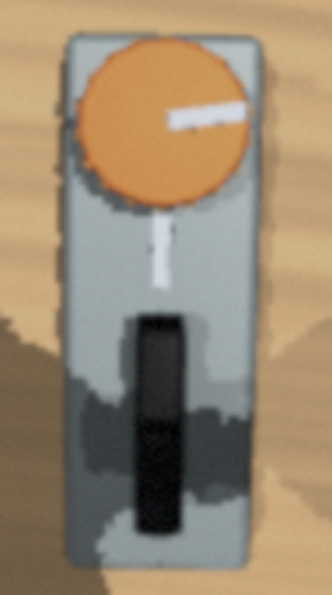

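```bash
python3 - <<'E'
from h import *
np.set_printoptions(precision=4,suppress=True)
o,D=pickle.load(open('w2.pkl','rb'))
g=lambda u,v:(280+u/3.5,70+v/3.5)
A=[atz('wrist',*g(*p),.045,o)[:2] for p in [(67,35),(261,38),(249,566),(67,566)]]
print(A,np.mean(A,0))
a=(A[0]+A[1]-A[2]-A[3])/2; print('yaw',np.degrees(np.arctan2(a[1],a[0])),np.linalg.norm(a))
H=[atz('wrist',*g(*p),.085,o)[:2] for p in [(137,316),(183,316),(183,533),(135,533)]]
print(H,np.mean(H,0)); a=(H[0]+H[1]-H[2]-H[3])/2; print('yaw',np.degrees(np.arctan2(a[1],a[0])),np.linalg.norm(a))
print('cap',atz('wrist',*g(163,122),.085,o))
E
```

```text
[array([0.6315, 0.2185]), array([0.6375, 0.1608]), array([0.4724, 0.1429]), array([0.4656, 0.2014])] [0.5518 0.1809]
yaw 6.037176245086231 0.16640217674617083
[array([0.5533, 0.1877]), array([0.5547, 0.1755]), array([0.4942, 0.1681]), array([0.4927, 0.1815])] [0.5237 0.1782]
yaw 6.42652797683929 0.06098658406854362
cap [0.6057 0.1869 0.085 ]
```

>>> move_arm --pt "0 0 0.06 0 0 0.5 1" --pt "0 0.001 0.06 0 0 0 1" --pt "0 0 0.035 0 0 0 1" --pt "0 0 0.02 0 0 0 1" --pt "0 0 0 0 0 0 1" --pt "0 0 0 0 0 0 -1" --pt "0 0 0 0 0 0 -1" --pt "0 0 0 0 0 0 -1" --pt "0 0 0 0 0 0 -1" --pt "0 0 0 0 0 0 -1" --force 60

```text
clock: 4.38
position: [0.5245, 0.178, 0.0567]
ee_rot: [0.999, 0.051, 0.0, -0.0]
ft_force: [-0.2, 0.9, 2.5]
grip_width: 0.15
```

```bash
python3 -c "
from h import *
look('w3'); look('s3','side')"
```

```text
4.38 [0.5245 0.178  0.0567] yaw toolx deg 5.81 tilt [ 6.e-04  4.e-04 -1.e+00] j7 -1.915 F [-0.2  0.9  2.5] g 0.15
4.42 [0.5245 0.178  0.0566] yaw toolx deg 5.81 tilt [ 5.e-04  4.e-04 -1.e+00] j7 -1.915 F [-1.2  0.9  2.6] g 0.152
```

View pics/w3.png

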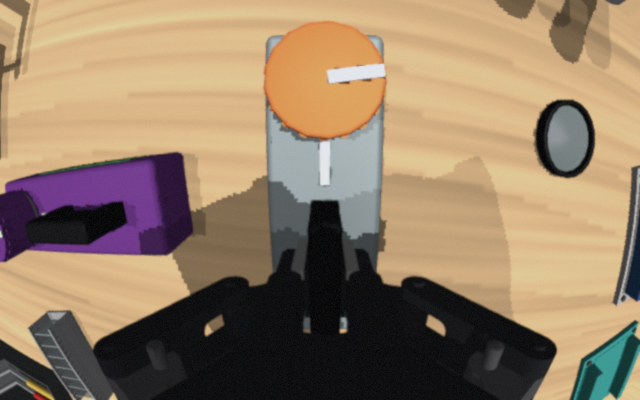

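View pics/s3.png

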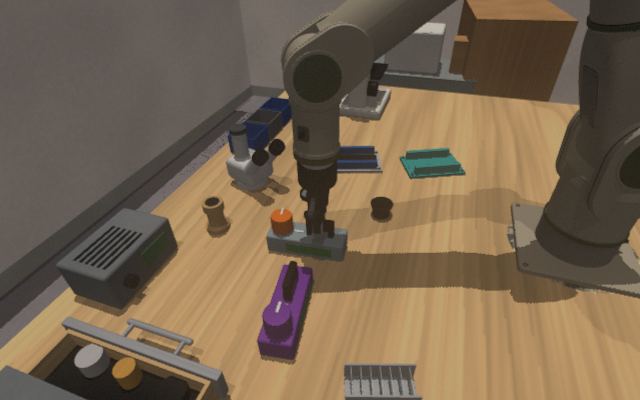

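>>> move_arm --pt "0 0 -0.01 0 0 0 -1" --pt "0 0 -0.02 0 0 0 -1" --pt "0 0 -0.025 0 0 0 -1" --pt "0 0 -0.025 0 0 0 -1" --pt "0 0 0 0 0 0 -1"

```text
clock: 5.1
position: [0.5253, 0.1779, 0.138]
ee_rot: [0.999, 0.05, 0.001, -0.0]
ft_force: [0.1, 0.5, -5.3]
grip_width: 0.155
```

```bash
python3 -c "
from h import *
look('w4'); look('s4','side')"
```

```text
5.1 [0.5253 0.1779 0.138 ] yaw toolx deg 5.79 tilt [ 0.0029  0.001  -1.    ] j7 -1.904 F [ 0.1  0.5 -5.3] g 0.155
5.15 [0.5245 0.1776 0.1364] yaw toolx deg 5.79 tilt [ 7.e-04  1.e-04 -1.e+00] j7 -1.904 F [-0.4  1.  -4.9] g 0.147
```

View pics/s4.png

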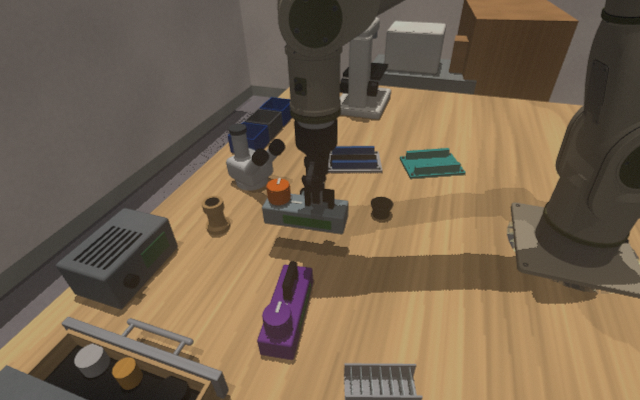

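Lifted and level. Carry it over the channel.

>>> move_arm --pt "-0.004 0.03 0 0 0 0 -1" --pt "-0.004 0.038 0 0 0 0 -1" --pt "-0.005 0.04 0 0 0 0 -1" --pt "-0.005 0.04 0 0 0 0 -1" --pt "-0.005 0.04 0 0 0 0 -1" --pt "-0.005 0.04 0 0 0 0 -1" --pt "-0.005 0.04 0 0 0 0 -1" --pt "-0.005 0.04 0 0 0 0 -1" --pt "-0.004 0.038 0 0 0 0 -1" --pt "-0.003 0.0315 0 0 0 0 -1"

```text
clock: 6.45
position: [0.5165, -0.2039, 0.1347]
ee_rot: [0.999, 0.05, -0.001, -0.0]
ft_force: [-0.0, -0.2, -3.8]
grip_width: 0.151
```

>>> move_arm --pt "0 0 0 0 0 -6 -1" --pt "0 0 0 0 0 -5.7 -1" --pt "0 0 0 0 0 0 -1" --pt "0 0 0 0 0 0 -1" --pt "0 0 0 0 0 0 -1"

```text
clock: 7.08
position: [0.5176, -0.2023, 0.136]
ee_rot: [0.988, 0.152, -0.0, -0.0]
ft_force: [0.3, 0.9, -4.8]
grip_width: 0.157
```

```bash
python3 -c "
from h import *
look('w5'); look('s5','side'); look('c5','scene')
crop(cv2.imread('pics/s5.png'),270,90,450,220,4,'pics/s5c.png')
crop(cv2.imread('pics/c5.png'),160,120,320,270,4,'pics/c5c.png')"
```

```text
7.08 [ 0.5176 -0.2023  0.136 ] yaw toolx deg 17.44 tilt [-4.e-04  1.e-04 -1.e+00] j7 -0.949 F [ 0.3  0.9 -4.8] g 0.157
7.12 [ 0.5177 -0.2023  0.1361] yaw toolx deg 17.45 tilt [-2.e-04  1.e-04 -1.e+00] j7 -0.949 F [-0.5 -0.4 -4. ] g 0.149
7.17 [ 0.5177 -0.2023  0.1362] yaw toolx deg 17.47 tilt [-1.e-04  0.e+00 -1.e+00] j7 -0.949 F [ 0.6 -0.4 -4.5] g 0.154
```

View pics/w5.png

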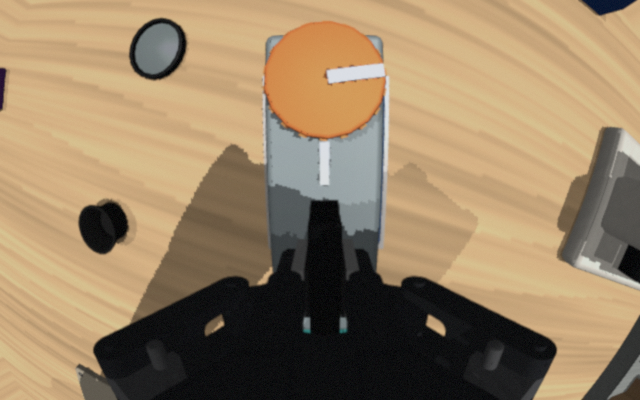

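View pics/s5c.png

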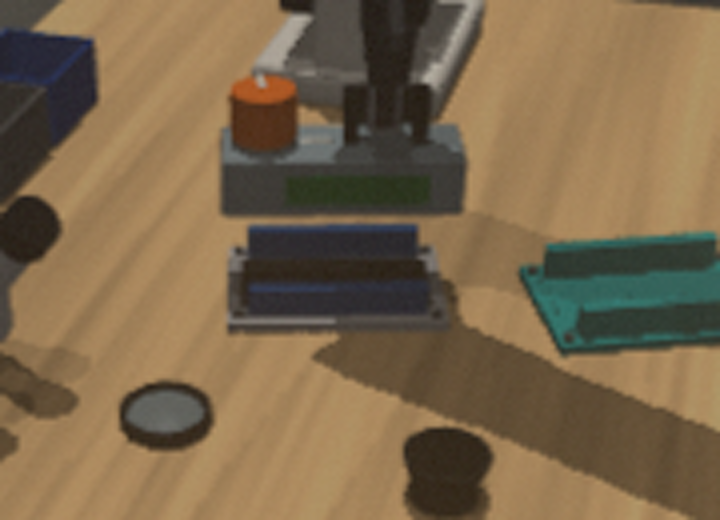

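View pics/c5c.png

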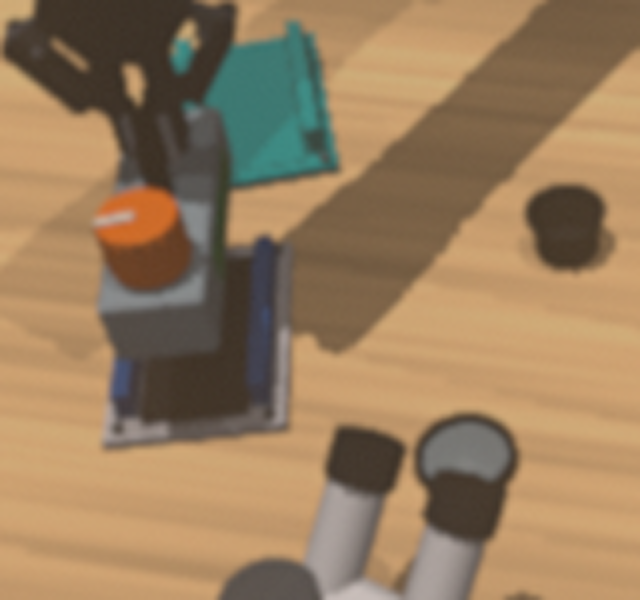

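```bash
python3 - <<'E'
from h import *
crop(cv2.imread('pics/w5.png'),250,20,400,170,4,'pics/w5c.png')
o,D=pickle.load(open('w5.pkl','rb'))
for cy in (-.195,-.193,-.191):
  c,s=np.cos(.305),np.sin(.305)
  print(cy,[[round(float(q),1) for x in (0,.05,.079) for q in proj('wrist',[.5458+c*x-s*y,cy+s*x+c*y,.008],o)] for y in (.055,-.055)])
E
```

```text
-0.195 [[264.2, 164.3, 262.9, 108.1, 262.8, 75.7], [387.6, 164.3, 388.9, 108.2, 389.1, 75.8]]
-0.193 [[262.1, 163.6, 260.8, 107.5, 260.7, 75.2], [385.6, 163.6, 386.8, 107.4, 386.9, 75.0]]
-0.191 [[260.0, 163.0, 258.6, 106.9, 258.5, 74.6], [383.5, 162.9, 384.7, 106.6, 384.8, 74.3]]
```

View pics/w5c.png

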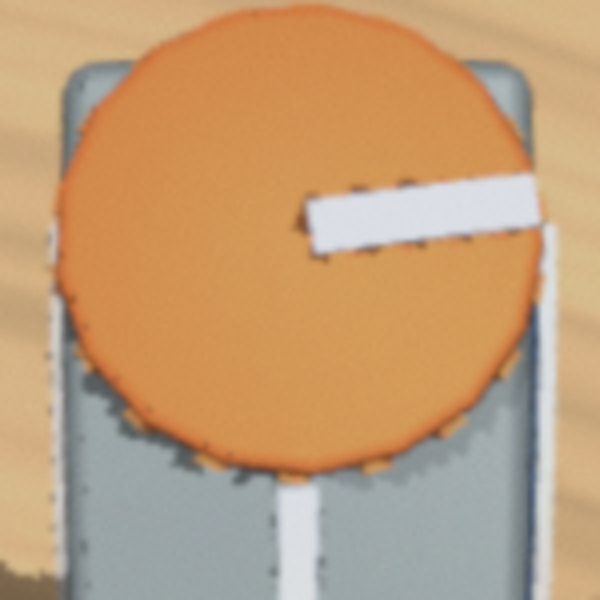

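>>> move_arm --pt "0 0.001 0.02 0 0 0 -1" --pt "0 0 0.022 0 0 0 -1" --pt "0 0 0 0 0 0 -1" --pt "0 0 0 0 0 0 -1"

```text
clock: 7.72
position: [0.5185, -0.2035, 0.0952]
ee_rot: [0.988, 0.152, 0.0, 0.0]
ft_force: [0.3, -0.2, -3.9]
grip_width: 0.153
```

```bash
python3 -c "
from h import *
look('w6'); look('s6','side'); look('c6','scene')
crop(cv2.imread('pics/w6.png'),230,20,420,170,4,'pics/w6c.png')
crop(cv2.imread('pics/s6.png'),290,90,430,190,5,'pics/s6c.png')
crop(cv2.imread('pics/c6.png'),160,140,260,250,5,'pics/c6c.png')"
```

```text
7.72 [ 0.5185 -0.2035  0.0952] yaw toolx deg 17.49 tilt [ 1.e-03 -3.e-04 -1.e+00] j7 -0.941 F [ 0.3 -0.2 -3.9] g 0.153
7.78 [ 0.5187 -0.2035  0.0954] yaw toolx deg 17.5 tilt [ 1.6e-03 -4.0e-04 -1.0e+00] j7 -0.941 F [ 0.4 -0.3 -3.4] g 0.156
7.83 [ 0.5187 -0.2036  0.0955] yaw toolx deg 17.5 tilt [ 1.8e-03 -5.0e-04 -1.0e+00] j7 -0.941 F [-0.3 -0.1 -4.1] g 0.155
```

View pics/w6c.png

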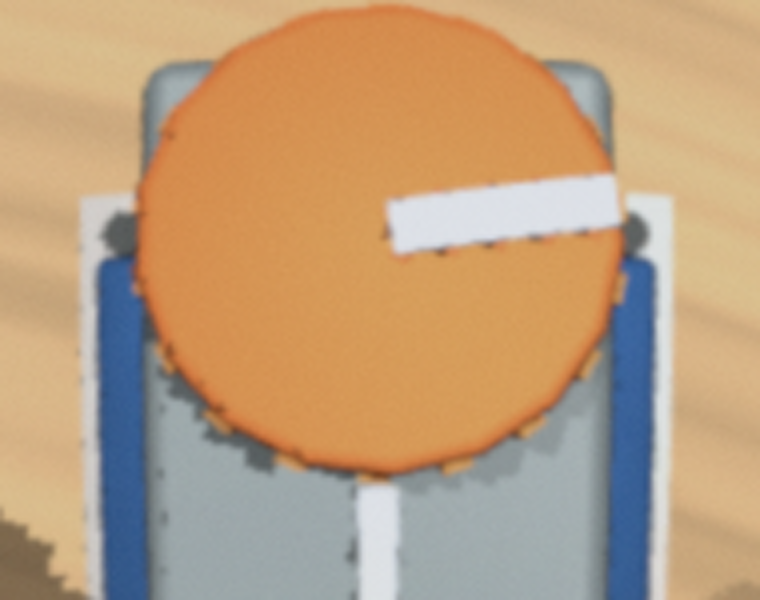

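View pics/s6c.png

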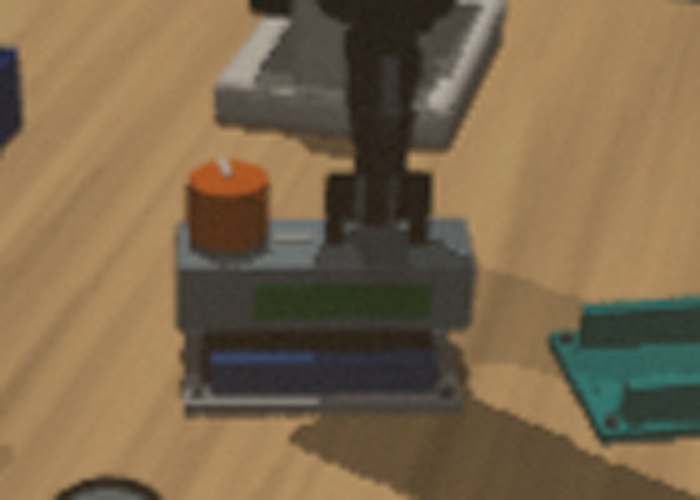

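View pics/c6c.png

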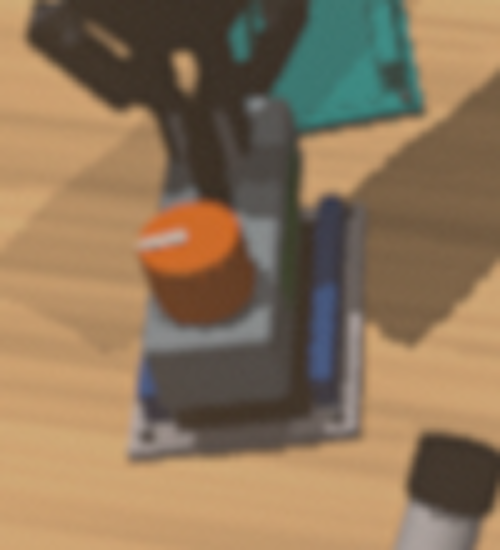

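>>> move_arm --pt "0 0 0.01 0 0 0 -1" --pt "0 0 0.01 0 0 0 -1" --pt "0 0 0.005 0 0 0 -1" --pt "0 0 0 0 0 0 -1" --pt "0 0 0 0 0 0 -1"

```text
clock: 8.5
position: [0.5182, -0.2034, 0.0695]
ee_rot: [0.988, 0.152, 0.0, 0.0]
ft_force: [-0.9, 0.1, -3.8]
grip_width: 0.15
```

>>> move_arm --pt "0 0 0.003 0 0 0 -1" --pt "0 0 0.002 0 0 0 -1" --pt "0 0 0 0 0 0 -1" --pt "0 0 0 0 0 0 -1"

```text
clock: 9.0
position: [0.5181, -0.2033, 0.0647]
ee_rot: [0.988, 0.152, 0.0, 0.0]
ft_force: [-3.6, 1.7, 3.4]
grip_width: 0.149
```

>>> move_arm --pt "0 0 0 0 0 0 0" --pt "0 0 0 0 0 0 0" --pt "0 0 0 0 0 0 1" --pt "0 0 0 0 0 0 1" --pt "0 0 -0.03 0 0 0 1" --pt "0 0 -0.05 0 0 0 1" --pt "0 0 -0.05 0 0 0 1" --pt "0 0 0 0 0 0 1" --pt "0 0 0 0 0 0 1"

```text
clock: 10.12
position: [0.5179, -0.2032, 0.1939]
ee_rot: [0.988, 0.152, -0.0, -0.0]
ft_force: [-0.6, -0.0, -0.4]
grip_width: 0.997
```

```bash
python3 -c "
from h import *
look('w7'); look('s7','side')
crop(cv2.imread('pics/w7.png'),250,40,400,260,2.7,'pics/w7c.png')
crop(cv2.imread('pics/s7.png'),290,90,430,190,5,'pics/s7c.png')"
```

```text
10.12 [ 0.5179 -0.2032  0.1939] yaw toolx deg 17.5 tilt [-2.e-04  2.e-04 -1.e+00] j7 -0.951 F [-0.6 -0.  -0.4] g 0.997
10.18 [ 0.5175 -0.2031  0.1932] yaw toolx deg 17.5 tilt [-1.5e-03  5.0e-04 -1.0e+00] j7 -0.951 F [0.1 0.3 0.7] g 1.0
```

View pics/w7.png

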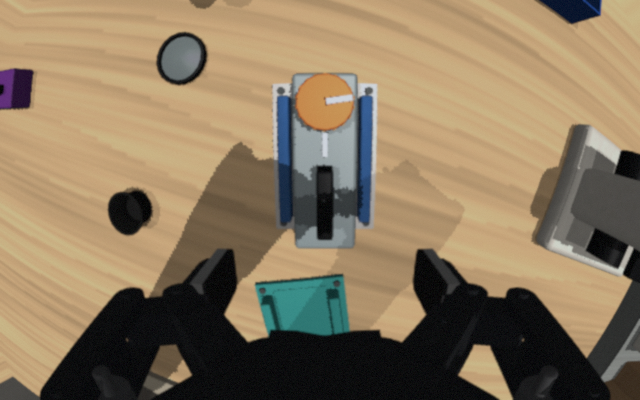

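View pics/w7c.png

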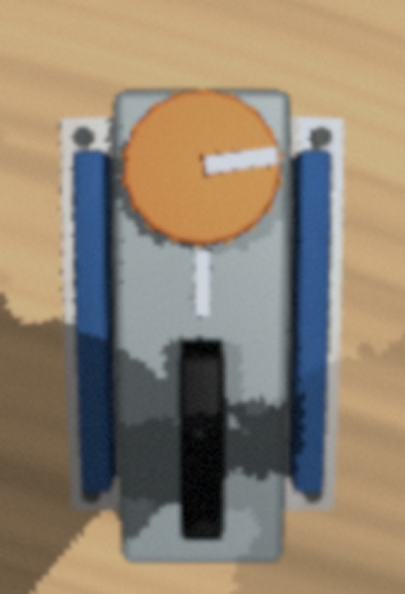

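View pics/s7c.png

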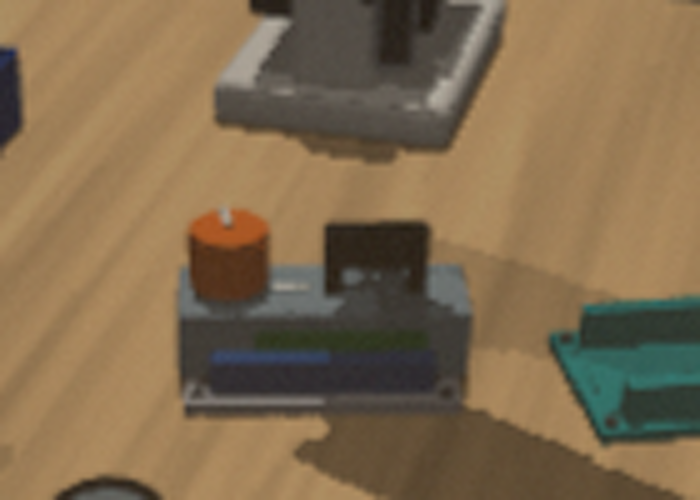

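```bash
python3 - <<'E'
from h import *
np.set_printoptions(precision=4,suppress=True)
o,D=pickle.load(open('w7.pkl','rb'))
g=lambda u,v:(250+u/2.7,40+v/2.7)
c=atz('wrist',*g(202,167),.093,o); print('cap',c)
print('cap from tool', np.array(o['position'])+.0845*np.array([np.cos(.3054),np.sin(.3054),0]))
A=[atz('wrist',*g(*p),.053,o)[:2] for p in [(114,90),(292,92),(283,560),(122,560)]]
print('can',np.mean(A,0))
P=[atz('wrist',*g(*p),.008,o)[:2] for p in [(60,118),(344,118),(332,508),(72,508)]]
print('chan',np.mean(P,0))
s=atz('wrist',*g(276,157),.093,o)-atz('wrist',*g(206,166),.093,o)
print('stripe deg',np.degrees(np.arctan2(s[1],s[0])), 'mark dir', 17.5+180)
E
```

```text
cap [ 0.5958 -0.1791  0.093 ]
cap from tool [ 0.5984 -0.1778  0.1939]
can [ 0.5445 -0.1957]
chan [ 0.5452 -0.1952]
stripe deg -64.3953178973048 mark dir 197.5
```

>>> move_arm --pt "0.041 0 0 0 0 0 1" --pt "0.042 0 0 0 0 0 1" --pt "0 0 0 0 0 -10.4 1" --pt "0 0 0 0 0 -10.4 1" --pt "0 0 0 0 0 -10.4 1" --pt "0 0 0 0 0 -10.4 1" --pt "0 0 0 0 0 -10.4 1" --pt "0 0 0.03 0 0 0 1" --pt "0 0 0.02 0 0 0 1" --pt "0 0 0 0 0 0 1"

```text
clock: 11.48
position: [0.5956, -0.178, 0.1416]
ee_rot: [0.822, 0.57, -0.002, -0.002]
ft_force: [-0.1, 0.5, 0.5]
grip_width: 1.001
```

```bash
python3 -c "
from h import *
look('w8')"
```

```text
11.47 [ 0.5956 -0.178   0.1416] yaw toolx deg 69.5 tilt [-0.0048  0.0012 -1.    ] j7 -0.148 F [-0.1  0.5  0.5] g 1.001
```

View pics/w8.png

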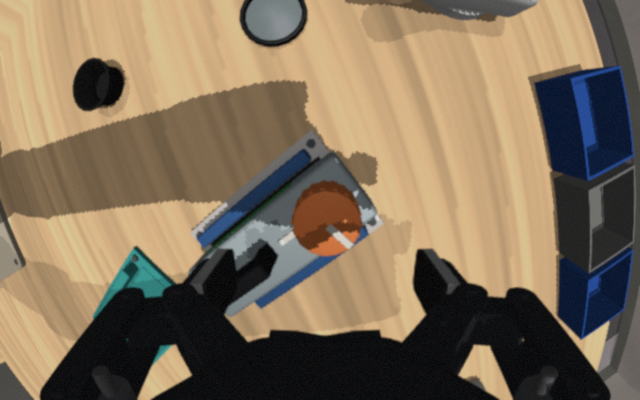

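>>> move_arm --pt "0 0.001 0.03 0 0 0 1" --pt "0 0 0.03 0 0 0 1" --pt "0 0 0.012 0 0 0 1" --pt "0 0 0.008 0 0 0 1" --pt "0 0 0 0 0 0 1" --pt "0 0 0 0 0 0 1" --force 30

```text
clock: 12.28
position: [0.5988, -0.1789, 0.0654]
ee_rot: [0.822, 0.57, 0.001, 0.001]
ft_force: [0.5, 0.1, 0.7]
grip_width: 0.999
```

```bash
python3 -c "
from h import *
look('w9');look('s9','side')
crop(cv2.imread('pics/s9.png'),270,70,430,190,5,'pics/s9c.png')"
```

```text
12.28 [ 0.5988 -0.1789  0.0654] yaw toolx deg 69.5 tilt [ 1.6e-03 -4.0e-04 -1.0e+00] j7 -0.15 F [0.5 0.1 0.7] g 0.999
12.32 [ 0.5987 -0.1789  0.0653] yaw toolx deg 69.5 tilt [ 1.6e-03 -3.0e-04 -1.0e+00] j7 -0.15 F [-0.3 -0.3  0.4] g 1.001
```

View pics/w9.png

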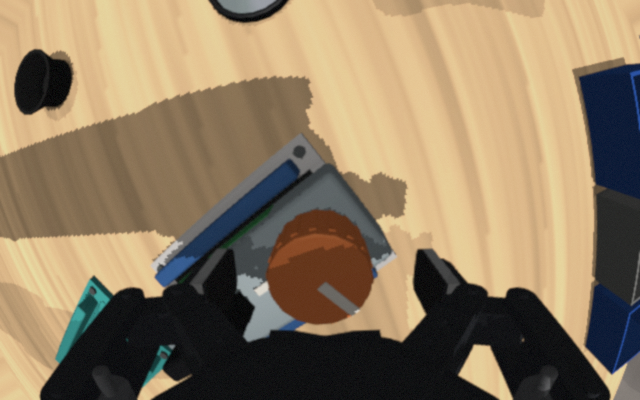

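View pics/s9c.png

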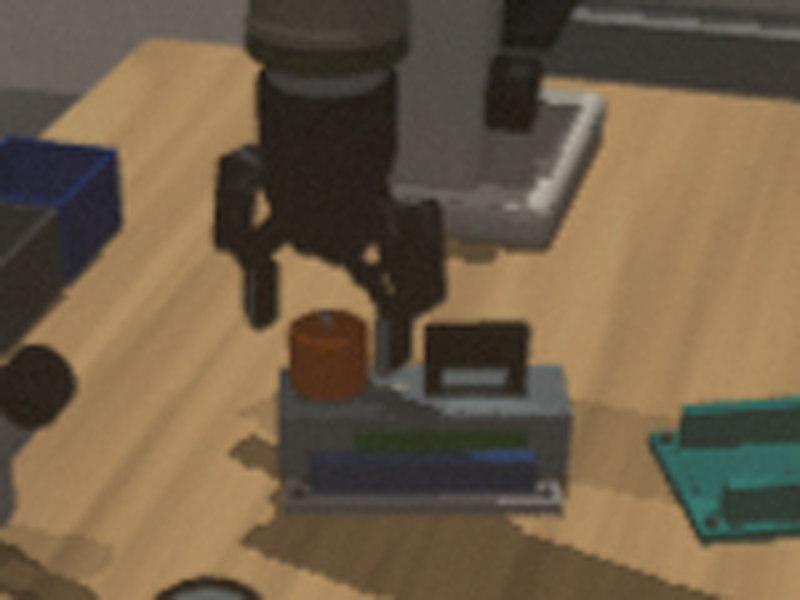

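>>> move_arm --pt "0 -0.0015 0.005 0 0 0 1" --pt "0 0 0 0 0 0 1" --pt "0 0 0 0 0 0 -1" --pt "0 0 0 0 0 0 -1" --pt "0 0 0 0 0 0 -1" --pt "0 0 0 0 0 0 -1" --pt "0 0 0 0 0 0 -1" --force 30

```text
clock: 13.25
position: [0.5967, -0.1782, 0.0596]
ee_rot: [0.822, 0.57, 0.0, 0.0]
ft_force: [-3.1, 0.3, 5.2]
grip_width: 0.529
```

```bash
python3 -c "
from h import *
o=look('w10'); print(o['torque'])"
```

```text
13.25 [ 0.5967 -0.1782  0.0596] yaw toolx deg 69.5 tilt [ 1.e-04 -0.e+00 -1.e+00] j7 -0.151 F [-3.1  0.3  5.2] g 0.529
[0.16135216 0.5927165  0.00683921]
```

View pics/w10.png

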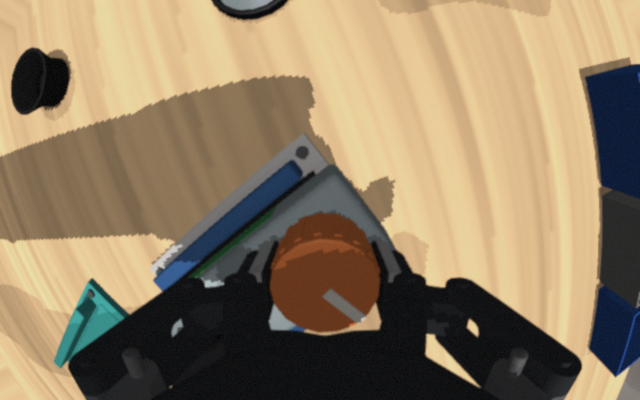

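Cap gripped (45 mm). Turn clockwise, 90° first.

>>> move_arm --pt "0 0 0 0 0 9 -1" --pt "0 0 0 0 0 10 -1" --pt "0 0 0 0 0 10 -1" --pt "0 0 0 0 0 10 -1" --pt "0 0 0 0 0 10 -1" --pt "0 0 0 0 0 10 -1" --pt "0 0 0 0 0 10 -1" --pt "0 0 0 0 0 10 -1" --pt "0 0 0 0 0 8 -1" --pt "0 0 0 0 0 0 -1"

```text
clock: 14.55
position: [0.5968, -0.1782, 0.0595]
ee_rot: [0.988, -0.153, 0.0, 0.0]
ft_force: [-3.2, 0.2, 5.2]
grip_width: 0.53
```

```bash
python3 -c "
from h import *
o=look('w11'); print(o['torque'])"
```

```text
14.55 [ 0.5968 -0.1782  0.0595] yaw toolx deg -17.61 tilt [ 1.e-04 -2.e-04 -1.e+00] j7 -1.559 F [-3.2  0.2  5.2] g 0.53
[ 0.12211097  0.60117969 -0.11329414]
```

View pics/w11.png

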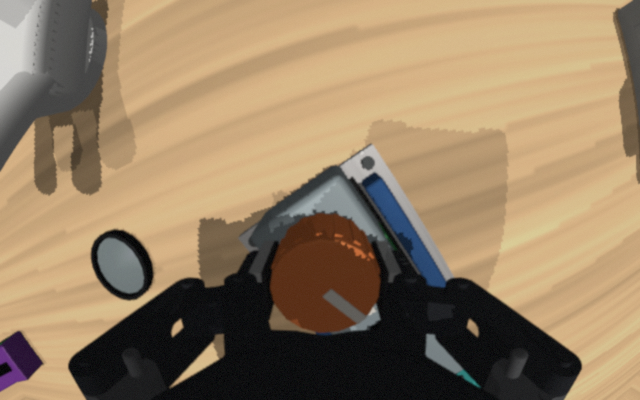

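>>> move_arm --pt "0 0 0 0 0 4 -1" --pt "0 0 0 0 0 4 -1" --pt "0 0 0 0 0 3 -1" --pt "0 0 0 0 0 2 -1" --pt "0 0 0 0 0 0 -1"

```text
clock: 15.22
position: [0.597, -0.1786, 0.0596]
ee_rot: [0.965, -0.263, 0.0, 0.0]
ft_force: [-0.5, -1.6, 4.2]
grip_width: 0.531
```

```bash
python3 -c "
from h import *
o=look('w12'); print(o['torque'])"
```

```text
15.22 [ 0.597  -0.1786  0.0596] yaw toolx deg -30.5 tilt [ 8.e-04 -6.e-04 -1.e+00] j7 -1.766 F [-0.5 -1.6  4.2] g 0.531
[-0.25632574  0.13708734 -0.0335146 ]
```

```bash
python3 -c "
from h import *
look('s12','side'); look('c12','scene')
crop(cv2.imread('pics/s12.png'),270,70,430,190,5,'pics/s12c.png')
crop(cv2.imread('pics/w12.png'),180,100,480,360,2.5,'pics/w12c.png')"
```

```text
15.28 [ 0.5971 -0.1786  0.0596] yaw toolx deg -30.48 tilt [ 9.e-04 -5.e-04 -1.e+00] j7 -1.766 F [-0.7 -0.9  5. ] g 0.527
15.32 [ 0.597  -0.1786  0.0596] yaw toolx deg -30.48 tilt [ 9.e-04 -5.e-04 -1.e+00] j7 -1.766 F [ 0.1 -1.3  4.2] g 0.526
```

View pics/w12c.png

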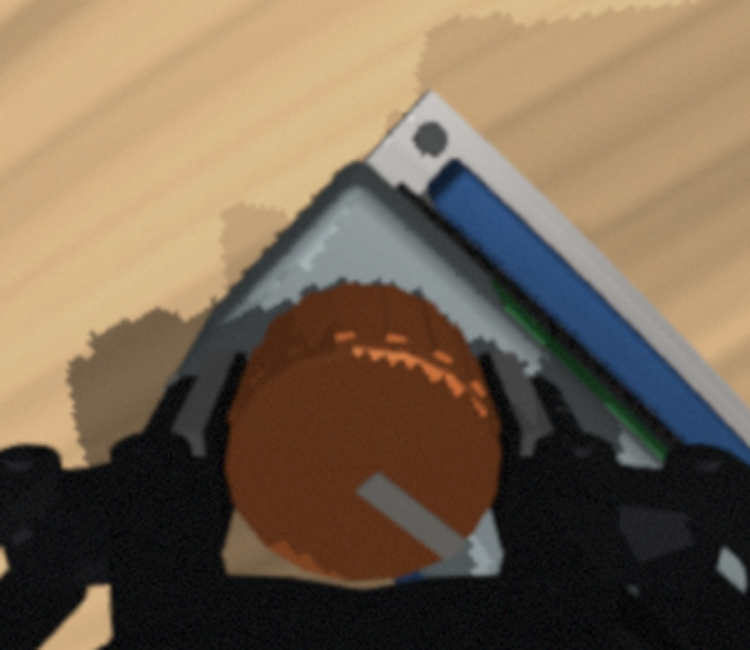

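View pics/s12c.png

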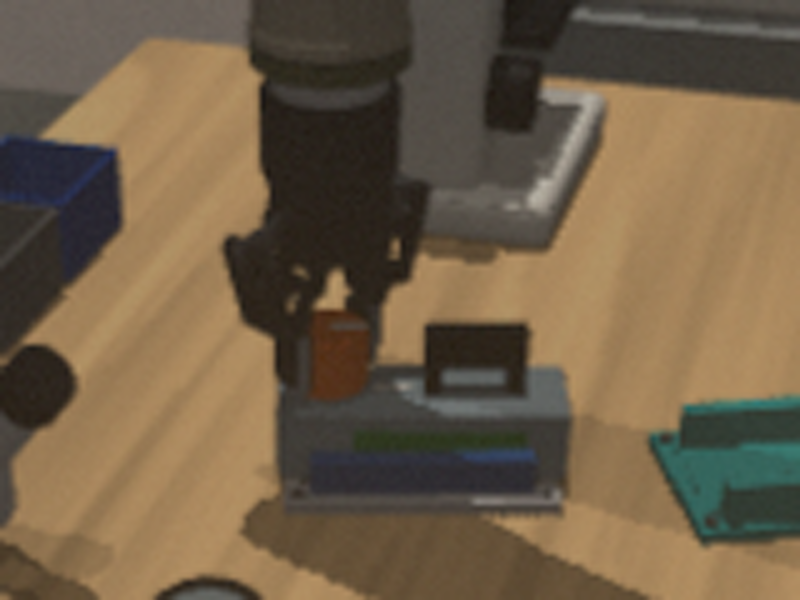

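>>> move_arm --pt "0 0 0 0 0 0 0.5" --pt "0 0 0 0 0 0 1" --pt "0 0 0 0 0 0 1" --pt "0 0 0 0 0 0 1" --pt "0 0 -0.03 0 0 0 1" --pt "0 0 -0.05 0 0 0 1" --pt "0 0 -0.04 0 0 0 1" --pt "-0.04 -0.03 0 0 0 0 1" --pt "0 0 0 0 0 0 1" --pt "0 0 0 0 0 0 1"

```text
clock: 16.62
position: [0.5775, -0.1322, 0.1794]
ee_rot: [0.965, -0.263, 0.0, 0.0]
ft_force: [-0.1, 0.4, -0.3]
grip_width: 0.997
```

```bash
python3 -c "
from h import *
look('w13')
crop(cv2.imread('pics/w13.png'),200,60,480,260,2.8,'pics/w13c.png')"
```

```text
16.62 [ 0.5775 -0.1322  0.1794] yaw toolx deg -30.49 tilt [ 3.e-04 -2.e-04 -1.e+00] j7 -1.88 F [-0.1  0.4 -0.3] g 0.997
```

View pics/w13c.png

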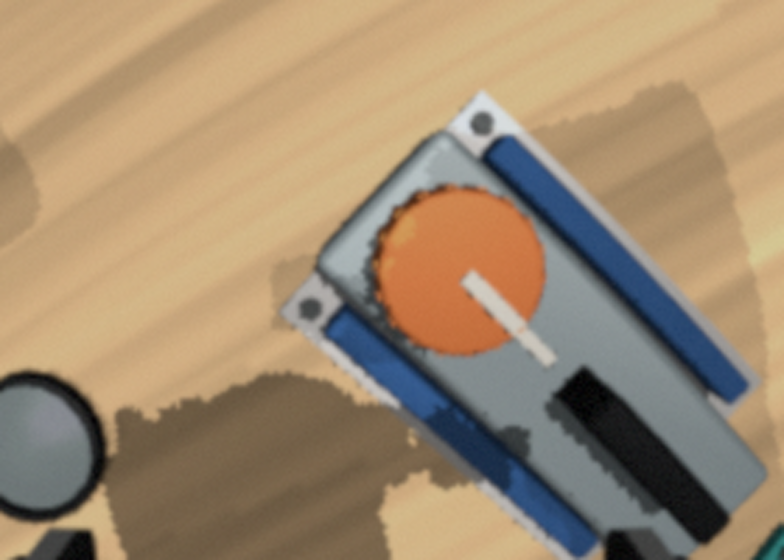

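```bash
python3 - <<'E'
from h import *
crop(cv2.imread('pics/w13.png'),350,140,420,205,10,'pics/w13d.png')
look('s13','side')
E
```

```text
16.68 [ 0.5775 -0.1328  0.1793] yaw toolx deg -30.54 tilt [-0.e+00 -4.e-04 -1.e+00] j7 -1.88 F [ 0.1 -0.6  0.4] g 1.002
```

View pics/w13d.png

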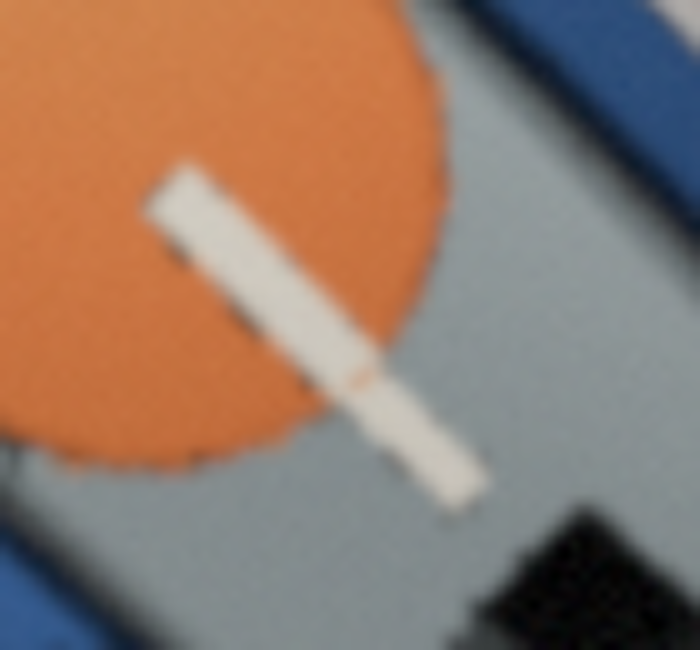

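View pics/s13.png

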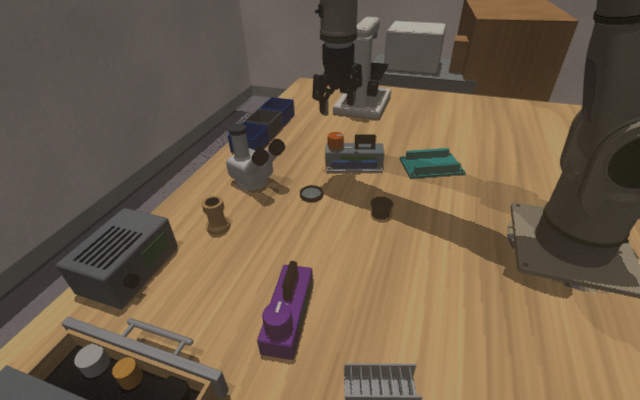

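```bash
python3 - <<'E'
from h import *
o,D=pickle.load(open('w13.pkl','rb'))
g=lambda u,v:(350+u/10-.45,140+v/10-.45)
ang=lambda a,b:np.degrees(np.arctan2(*(b-a)[[1,0]]))
st=ang(atz('wrist',*g(168,187),.093,o),atz('wrist',*g(352,378),.093,o))
mk=ang(atz('wrist',*g(365,390),.053,o),atz('wrist',*g(468,495),.053,o))
h=lambda u,v:(200+u/2.8,60+v/2.8)
A=[atz('wrist',*h(*p),.053,o)[:2] for p in [(443,135),(322,255),(765,475)]]
P=[atz('wrist',*h(*p),.008,o)[:2] for p in [(482,92),(282,312)]]
print('stripe',st,'mark',mk,'canister long edge',ang(A[0],A[2])," plate end normal",ang(P[0],P[1])-90,'can end',ang(A[0],A[1])-90)
print('centre',(A[1]+A[2])/2)
E
```

```text
stripe -165.14377825885575 mark -164.1037981685247 canister long edge -163.42948298752182  plate end normal 17.786145587105068 can end 14.845460105548739
centre [ 0.54492841 -0.19522791]
```

```bash
python3 -c "
from workcell import manip
print(manip.hand_in())"
```

```text
the job is handed in; nothing more can be done
None
```

The canister is lying in the blue channel with its cap turned home, and I handed the job in at about 16.7 s of the 64 s allowed. The hand-in gave no verdict, so this rests on my own checks.

- **Placing:** I picked the canister up by its handle, set it between the rails and let go of it completely. I then backed off and checked it before touching the cap.
- **Cap:** I gripped the orange cap and turned it about 100° clockwise. Then I released it and raised the gripper clear.
- **Last checks:**
  - The white stripe lines up with the mark to about 1–2°; the limit is about 7°.
  - The canister centre is within about 1 mm of the channel centre, and it is within about 3° of the rails.
  - In the last side picture it lies flat, the fingers are clear and the bystanders look unmoved.
- **Disagreements:**
  - The fixed cameras placed the channel about 4 mm to one side of where the wrist camera did. I went by the wrist camera's view of the canister against the rails, which lined up.
  - I expected the turning torque to rise at the cap's hard stop, but it read about 0.03 N m after the last rows. That the cap is home rests on the stripe and mark alignment.

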